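# Change gear on a hand-feed slide and wind it to its stop

### The job

Put the green hand-feed slide into the gear marked by the red dot: pull the sprung black selector knob up, turn it round the dial and let it drop fully home in the notch at the red dot. Only then swing the crank's folding red-ball handle upright, wind the crank clockwise by it until the slide stands against its brass stop, and fold the handle back down flat over the crank. Leave the things lying about where they are.

Things in the scene. Friction and masses are not known exactly. Their poses are not given: they have to be found in the camera images.
- gearbox: Fixed green gearbox, 150 x 340 mm, top face 65 mm above the bench. Origin on the bench under its centre; x points away from the robot across the box (the slide's bed is at x = 75 to 150 mm), y along its length, z up. The selector's vertical axis is at x = -10, y = -85 mm, the crank's at x = 0, y = 80 mm. Place and yaw (within 0.45 rad) vary.
- selector_grip (a point): Black selector knob: point on its vertical axis at mid height of its grip bar, 102 mm above the bench when home. Bar: 48 mm long (this frame's x), 14 wide (y), 30 tall. The skirt under it (radius 27 mm) has its top 24 mm below this point; keep fingertips above that. The frame turns and rises with the knob; x points to the nose, the metal pin that drops into the notches (white line on top).
- selector_pointer (a point): Point on the knob's frame 52 mm out from its axis in the nose's direction, near dial height: it lies over a dot when the knob points at that dot.
- selector (a joint): Turn of the knob, rad, growing anticlockwise seen from above, limits -0.06 and 3.06. Notches at 0 (yellow dot, it starts here), 0.5, 1.0, 1.5, 2.0, 2.5, 3.0, each with a dot outside it; the red one is at 2.0, 2.5 or 3.0. Home in a notch it cannot turn (0.03 rad of play). The notch mouths are rounded: the nose falls in from within about 0.08 rad.
- selector_lift (a joint): How far the knob is pulled up, m: 0 home, 0.014 the limit; up 9 mm or more (11 to 12 is good) it turns freely. A spring pulls it down, about 4 N at home, 8 N at the limit; let go between notches it stays up at 9 mm, resting on the teeth. It may be let go in any notch on the way.
- red_dot: Red enamel dot, 12 mm across, flat on the dial plate 52 mm from the selector's axis, marking the notch wanted. Its origin is its centre. The other dots are white (9 mm), the neutral one yellow.
- crank_axis (a point): Fixed point on the crank's vertical axis, at the height of the folding handle's pivot, 120 mm above the bench.
- handle_pivot (a point): Point on the pivot where the handle folds, at the end of the crank arm, 60 mm from the crank axis, 120 mm above the bench. Turns with the crank. The arm is a steel bar 14 mm wide, its top 13 mm below this point, 23 mm across at the clevis; fixed parts below it are under 87 mm above the bench.
- handle_ball (a point): Centre of the red ball, 22 mm across, at the end of the handle, 55 mm from the pivot; it spins freely on the handle's rod (12 mm thick). Folded flat, the handle lies on the arm pointing inwards, the ball 5 mm from the crank axis, over the hub. Upright, it is 55 mm straight above the pivot. Pinched along the pivot's axis (level, square to the arm) it can swing in the fingers.
- handle_fold (a joint): Fold of the handle, rad: 0 flat inwards over the arm, 1.57 upright (limit). Stiff hinge (0.06 N m): it stays where it is left.
- crank (a joint): Turn of the crank, rad, growing clockwise seen from above, 0 to 5.2 (the stop). At 0 the arm points along the gearbox's +x, at a value q along the gearbox direction (cos q, -sin q). Friction about 0.1 N m; it starts anywhere in 0 to 1.4.
- feed_slide (a joint): Travel of the aluminium slide with the hardwood blank along the bed, m, growing towards the brass stop: 15 mm per rad of crank, 0.078 against the stop.
- block_a: Loose dark hardwood block 70 x 45 x 22 mm lying in front of the gearbox. Bystander. Origin: centre of the underside, as for all bystanders.
- block_b: Loose brown wood block 60 x 40 x 30 mm in front of the gearbox. Bystander.
- ring_mandrel: Loose upright steel ring mandrel 200 mm tall, base 64 mm across, beyond the crank end of the gearbox. Bystander.
- clay_bowl: Loose clay bowl 90 mm across, 50 mm tall, by the crank end of the gearbox. Bystander.
- flat_file: Loose file with a wooden handle, 200 mm long, 16 mm tall, beyond the knob end of the gearbox. Bystander.
- caliper: Loose caliper 150 x 50 x 10 mm, beyond the file. Bystander.
- brass_blank: Loose brass blank 36 x 24 x 6 mm lying on top of the gearbox between knob and crank. Bystander.

How it is judged:
On the way, in this order (a step that is already met when the one before it is completed fails the run):
1. the selector is home in the notch at the red dot (value of joint selector_lift below 0.003 m and horizontal distance between selector_pointer and red_dot below 0.008 m), for 0.2 s.
2. the folding handle is swung upright (value of joint handle_fold above 1.3 rad), for 0.1 s.
3. the slide is wound against its stop with the handle out (value of joint feed_slide above 0.074 m and value of joint handle_fold above 1 rad), for 0.1 s.
At the end, for the whole second after the job is handed in: The selector is down in the red dot's notch (lift under 3 mm, pointer within 8 mm of the dot), the slide is within 4 mm of its stop and the handle is folded to within 0.2 rad of flat (all of step 1 and value of joint feed_slide above 0.074 m and value of joint handle_fold below 0.2 rad); the robot touches nothing.
It fails at once if the slide is wound (over 6 mm) while the selector is not home at the red dot (distance of handle_pivot from where it was at the start of the episode above 0.024 m and not (value of joint selector_lift below 0.003 m and horizontal distance between selector_pointer and red_dot below 0.008 m)).
It fails at once if a loose thing is moved more than 25 mm (distance of any of block_a, block_b, ring_mandrel, clay_bowl, flat_file, caliper, brass_blank from where it was at the start of the episode above 0.025 m).
It fails at once if the ring mandrel is knocked over (angle between ring_mandrel's own z axis and vertical above 0.5 rad).
It also fails if it takes over 72 s, if anything falls off the work surface, if the arm or the gripper's body presses on something with over 40 N, if the wrist force passes 120 N, or if a joint passes its speed limit or range.

### The arm

A 7-joint arm with a two-finger parallel gripper is mounted at the origin on the work surface. World frame = base frame: x ahead of the robot, y to its left, z up, the work surface at z = 0. Lengths are in m, angles in rad, forces in N, time in s.
With the tool pointing down it reaches from about 0.4 to 0.85 m from the base axis. Payload 4.5 kg.
Tool frame: the origin (TCP) lies between the finger pads; the fingertips stand 11 mm ahead of it and the grasp point (between the pads) lies 8 mm behind it (r.nose_length is the distance from the TCP to the fingertips, in m); z points along the fingers, y is the line along which they close (so a half turn about z gives the same grasp; the last joint's range is limited). The gripper opens to 88 mm and grips with 3 to 60 N. Pads are 18 mm wide; open, the fingers measure 123 mm over their backs; the gripper's body (75 mm by 187 mm) begins 45 mm behind the grasp point.
Start: joints at [-1.315, 0.689, -0.195, 1.565, 0.157, 0.902, -0.215], TCP at [0.137, 0.61, 0.25] pointing down, gripper open.
Joint ranges: [-3.01, 3.01], [-0.46, 2.08], [-1.47, 1.51], [0.13, 2.56], [-1, 4.14], [0.04, 2.09], [-2.66, 2.66]. Speed limits (rad/s): [2.57, 2.57, 3.14, 3.14, 3.14, 3.14, 3.14].

### API

Orientations are given as a unit quaternion [x, y, z, w].
In Python, from plant import get_state, snapshot, camera_model, r gives the robot as it stands.
- The arm moves only by the shell command python3 -m inch 'ROWS' [FORCE]. ROWS is text: rows parted by semicolons, each of 7 numbers parted by spaces: the opening, from -1 (shut) to 1 (fully open), then the shift along the tool's x, y, z in m, then the turn, a rotation vector about the tool's x, y, z in rad. A call has 1 to 20 rows; each row shifts and turns the commanded pose from where the row before left it, along the tool's axes as they then stand; what a row does not reach is not made up. A row lasts 1/12 s, in which the tool goes at most 41.7 mm and 7.16 degrees, less where a joint would pass 70% of its speed; a pose out of reach is approached as far as the arm can. A call is refused whole if a number of a shift passes 0.0417 or a number of a turn 0.125, either way. A call with a gripper value outside its range is refused whole. The fingers move at their own pace and stop on an object; FORCE is the grip in N (left out, the last holds). Time passes only in rows, so rows that do not move let the fingers close. It gives the time, the measured TCP pose, the force, the opening and the grip force at its end, in the units of the state.
- get_state(): the state, without advancing time (a new reading comes with each control period).
- snapshot(name): name is "scene" or "top" or "wrist"; returns (picture, depth): 480x640x3 uint8, red, green, blue; 480x640 float32, m along the optical axis (not along the pixel's ray), 0 where there is no reading.
- camera_model(name): a dict with "intrinsics" (3x3 intrinsics, pixels), "view" (4x4, takes a point from world to camera coordinates). Camera axes: x right, y down, z forward; pixel columns grow to the right and rows downward; lengths in m; the calibration is good to about 2 mm. A picture is of the moment at which its call begins: read the wrist's pose just before it. camera_model takes no time and is no camera call; for the wrist camera it gives the pose at the moment of the call.
- r.finish_job(): hands the job in; it is judged then, once.
The state is a dict: "clock": time; "q": joint angles; "qd": joint speeds; "joint_torque": joint torques, N m; "tool_pos": TCP position; "eef_rot": TCP orientation; "contact_force": force on the tool from outside, world axes, zero at the start; "moment": the same for the moment, N m; "opening": opening from 0.0 (shut) to 1.0 (fully open); "finger_force": force on a finger pad.
Only numpy, scipy, OpenCV 4.12 (cv2) and the standard library are available. Lean on these libraries where they do the work, as an engineer would, in place of code of your own. Each camera call takes 0.05 s, during which the arm holds its last target. There are 200 camera calls.

## Working session

There is one attempt and no reset: what is moved stays moved. The work goes in short steps, Python scripts to look and compute and a shell command to move; the robot and the scene stay as the last step left them, time stands still between calls to the robot, and variables do not carry over. Pictures are saved under pics/ and viewed, at most 10 in all, crops included, and the job is handed in when it is done.

```bash
ls; mkdir -p pics
python3 - <<'E'
from plant import *
import cv2,numpy as np
s=get_state();print(s)
for n in ("top","scene"):
    p,d=snapshot(n);np.savez(f"pics/{n}.npz",p=p,d=d);cv2.imwrite(f"pics/{n}.png",p[:,:,::-1])
    m=camera_model(n);print(m)
E
```

```text
pics
{'clock': 0.0, 'q': array([-1.31519711,  0.68995518, -0.19452529,  1.56638521,  0.15730403,
        0.90249942, -0.21512475]), 'qd': array([-1.09033740e-03, -4.35310901e-04,  3.58320789e-04, -1.43942240e-03,
        3.58486980e-05,  1.15986402e-03,  1.59132387e-03]), 'joint_torque': array([-8.30435474e-04, -5.27550530e+01, -1.26667935e+00, -1.53435838e+01,
       -5.25493152e-02,  6.53184296e-03,  1.70885273e-04]), 'tool_pos': array([0.13739492, 0.60906166, 0.24891731]), 'eef_rot': array([ 1.10634644e-01,  9.93860713e-01, -9.26342506e-04, -3.48476469e-05]), 'contact_force': array([-0.06383005,  0.42650344,  0.43621347]), 'moment': array([-0.0039874 , -0.04183402, -0.02445557]), 'finger_force': 0.0, 'opening': 1.0032174978505786}
{'intrinsics': array([[501.22463599,   0.        , 312.53024004],
       [  0.        , 501.22463599, 246.59993228],
       [  0.        ,   0.        ,   1.        ]]), 'view': array([[ 0.0164542 , -0.99977661, -0.01326597, -0.00657417],
       [-0.98881599, -0.014304  , -0.14845311,  0.57462588],
       [ 0.14823019,  0.01556028, -0.98883046,  1.19317016],
       [ 0.        ,  0.        ,  0.        ,  1.        ]])}
{'intrinsics': array([[437.58795291,   0.        , 327.39990786],
       [  0.        , 437.58795291, 240.0139313 ],
       [  0.        ,   0.        ,   1.        ]]), 'view': array([[ 0.85773592,  0.51405971, -0.00563049, -0.50191947],
       [ 0.40907153, -0.68910916, -0.59815471, -0.17274861],
       [-0.31136726,  0.5107555 , -0.80136087,  1.11216089],
       [ 0.        ,  0.        ,  0.        ,  1.        ]])}
```

View pics/top.png

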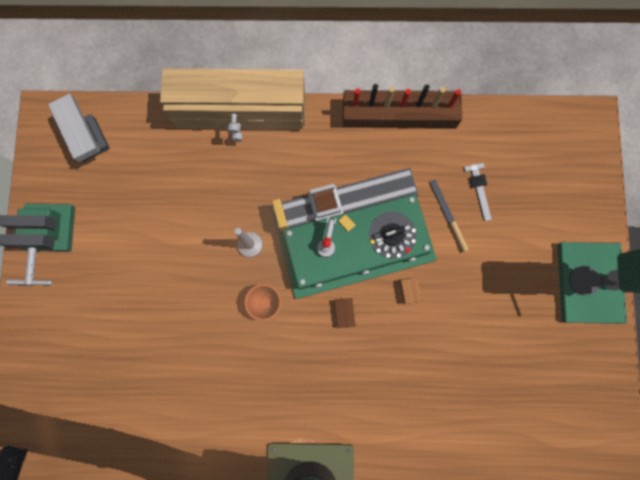

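View pics/scene.png

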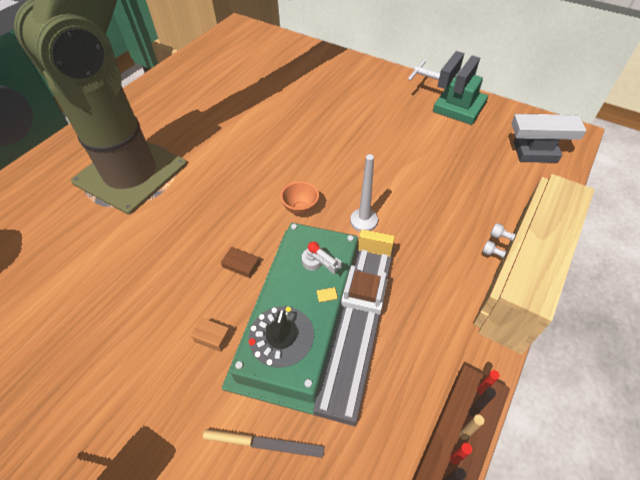

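The top view shows the gearbox at about (358,238). The knob is at (391,233), the red ball at (326,243) with the arm end near (331,225), and the red dot at about (410,250). I'll turn these into coordinates next.

```bash
cat > h.py <<'E'
from plant import *
import cv2,numpy as np
from scipy.spatial.transform import Rotation as R
def ray(n,uv,z,M=None):
    m=M or camera_model(n);V=m["view"];d=np.linalg.inv(m["intrinsics"])@[uv[0],uv[1],1]
    Rt=V[:3,:3].T;o=-Rt@V[:3,3];d=Rt@d
    return o+d*(z-o[2])/d[2]
def blobs(p,lo,hi,amin=8,roi=None):
    h=cv2.cvtColor(p,cv2.COLOR_RGB2HSV);m=cv2.inRange(h,np.array(lo),np.array(hi))
    if lo[0]==0 and hi[0]<=12 and lo[1]>150: m|=cv2.inRange(h,np.array((170,lo[1],lo[2])),np.array((180,255,255)))
    if roi: k=np.zeros_like(m);x0,y0,x1,y1=roi;k[y0:y1,x0:x1]=m[y0:y1,x0:x1];m=k
    n,l,st,c=cv2.connectedComponentsWithStats(m)
    return [(c[i],st[i,4]) for i in range(1,n) if st[i,4]>=amin],m
E
python3 - <<'E'
from h import *
p=np.load("pics/top.npz")["p"]
roi=(260,160,440,300)
b,m=blobs(p,(60,90,40),(90,255,255),50,roi)
c=max(cv2.findContours(m,0,2)[0],key=cv2.contourArea)
print("rect",cv2.minAreaRect(c))
for n,lo,hi,z in(("red",(0,180,100),(5,255,255),.068),("yel",(18,140,120),(35,255,255),.068),("wht",(0,0,170),(180,60,255),.068)):
    for c,a in blobs(p,lo,hi,3,roi)[0]: print(n,c.round(1),a,ray("top",c,z)[:2].round(4), ray("top",c,.12)[:2].round(4) if n=="red" else "")
# cam in tool
s=get_state();V=camera_model("wrist")["view"];T=np.eye(4);T[:3,:3]=R.from_quat(s["eef_rot"]).as_matrix();T[:3,3]=s["tool_pos"]
print((V@T).round(3),camera_model("wrist")["intrinsics"].round(1));print(T.round(3))
E
```

```text
rect ((356.4149169921875, 245.4801025390625), (68.72786712646484, 144.0355224609375), 75.10652160644531)
red [326.4 242.1] 38 [ 0.5824 -0.0315] [ 0.5741 -0.0309]
red [407.5 249.5] 4 [ 0.5671 -0.2268] [ 0.5595 -0.2177]
yel [279.2 212.3] 161 [0.6544 0.0847] 
yel [346.3 222.5] 101 [ 0.6313 -0.0792] 
yel [372.1 241.3] 9 [ 0.5858 -0.1418] 
wht [363.3 192.5] 680 [ 0.7068 -0.1204] 
wht [411.9 199.3] 9 [ 0.6912 -0.2389] 
wht [292.6 203.9] 66 [0.6758 0.0525] 
wht [295.8 220.5] 60 [0.6346 0.0438] 
wht [330.2 228.6] 52 [ 0.6158 -0.0402] 
wht [407.3 227.1] 9 [ 0.622 -0.227] 
wht [413.4 229.9] 11 [ 0.6153 -0.2415] 
wht [289.1 232.9] 8 [0.6037 0.0593] 
wht [408.5 234.8] 10 [ 0.6031 -0.2296] 
wht [260.6 243.8] 24 [0.5759 0.1277] 
wht [379.2 241.2] 20 [ 0.5863 -0.159 ] 
wht [413.1 240.6] 11 [ 0.5889 -0.2405] 
wht [406.5 242. ] 10 [ 0.5854 -0.2246] 
wht [328.9 250.3] 75 [ 0.5624 -0.0378] 
wht [386.  247.5] 10 [ 0.5713 -0.1752] 
wht [401.  247.5] 10 [ 0.5718 -0.2112] 
wht [426.8 247. ] 10 [ 0.5739 -0.2732] 
wht [378.2 250.2] 11 [ 0.5645 -0.1563] 
wht [393.5 249.5] 8 [ 0.5666 -0.1932] 
wht [387.8 255.2] 11 [ 0.5526 -0.1794] 
wht [398.5 255. ] 12 [ 0.5535 -0.2051] 
wht [366.5 271.5] 4 [ 0.5125 -0.1283] 
wht [302.5 281.5] 12 [0.4862 0.0245] 
wht [319.  284.8] 4 [ 0.479 -0.015] 
[[-0.     1.    -0.001 -0.   ]
 [-0.959 -0.    -0.282  0.031]
 [-0.282  0.001  0.959  0.149]
 [ 0.     0.     0.     1.   ]] [[350.    0.  325.8]
 [  0.  350.  237.6]
 [  0.    0.    1. ]]
[[-0.976  0.22  -0.     0.137]
 [ 0.22   0.976 -0.002  0.609]
 [-0.    -0.002 -1.     0.249]
 [ 0.     0.     0.     1.   ]]
```

```bash
python3 -m inch '1 -.029 -.0293 0 0 0 0;1 -.029 -.0293 0 0 0 0;1 -.029 -.0293 0 0 0 0;1 -.029 -.0293 0 0 0 0;1 -.029 -.0293 0 0 0 0;1 -.029 -.0293 0 0 0 0;1 -.029 -.0293 0 0 0 0;1 -.029 -.0293 0 0 0 0;1 -.029 -.0293 0 0 0 0;1 -.029 -.0293 0 0 0 0;1 -.029 -.0293 0 0 0 0;1 -.029 -.0293 0 0 0 0;1 -.029 -.0293 0 0 0 0;1 -.029 -.0293 0 0 0 0;1 -.029 -.0293 0 0 0 0;1 -.029 -.0293 0 0 0 0;1 -.029 -.0293 0 0 0 0;1 -.029 -.0293 0 0 0 0;1 -.029 -.0293 0 0 0 0;1 0 0 0 0 0 0'
python3 - <<'E'
from h import *
s=get_state();print(s["clock"],s["tool_pos"],s["q"].round(3),s["eef_rot"].round(3))
M=camera_model("wrist");p,d=snapshot("wrist");np.savez("pics/w1.npz",p=p,d=d,V=M["view"],K=M["intrinsics"]);cv2.imwrite("pics/w1.png",p[:,:,::-1])
E
```

```text
clock: 1.77
tool_pos: [0.5558, -0.0647, 0.2491]
eef_rot: [0.117, 0.993, -0.003, 0.002]
contact_force: [-0.1, -1.1, -0.6]
opening: 0.998
finger_force: 0.0
1.7667 [ 0.55575806 -0.06471138  0.24907121] [ 0.198  0.608 -0.278  1.768  0.229  0.795  1.143] [ 0.117  0.993 -0.003  0.002]
```

View pics/w1.png

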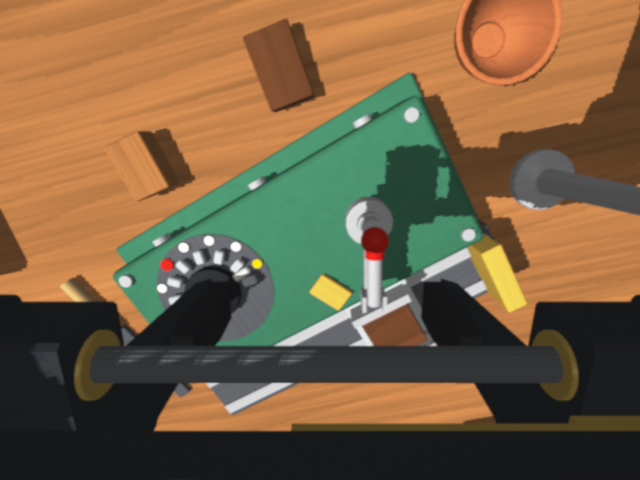

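Wrist view: the yellow dot is at (257,264) and white dots at (236,246), (208,240) and (183,247). The red dot at (167,265) is index 4, so the notch is at 2.0 rad. The crank ball is at (375,240) and its clevis at (373,300).

Run:
```python
from h import *
from scipy.optimize import least_squares
f=np.load("pics/w1.npz");p,d=f["p"],f["d"];M={"view":f["V"],"intrinsics":f["K"]}
roi=(120,225,285,310)
out=[]
for n,lo,hi in(("red",(0,180,90),(5,255,255)),("yel",(20,140,120),(35,255,255)),("wht",(0,0,170),(180,60,255))):
    for c,a in blobs(p,lo,hi,10,roi)[0]: print(n,c.round(1),a,ray(0,c,.067,M)[:2].round(4));out.append(c)
Vi=np.linalg.inv(f["V"])
def P(u,v):
    z=d[v,u];return (Vi@np.r_[np.linalg.inv(f["K"])@[u,v,1]*z,1])[:3].round(4)
for u,v in((167,265),(210,240),(245,310),(300,220),(375,240),(373,270),(373,292),(365,306),(383,306)):print((u,v),P(u,v))
for c,a in blobs(p,(0,180,90),(5,255,255),30,(340,200,410,330))[0]: print("ball",c,a,ray(0,c,.12,M))
for c,a in blobs(p,(0,0,140),(180,60,255),30,(350,250,400,315))[0]: print("arm",c,a,ray(0,c,.12,M))
pts=np.array([ray(0,c,.067,M)[:2] for c in out])
# dots with known index
px={0:(257,264),1:(236,246),2:(208,240),3:(183,247),4:(167,265),5:(162,288)}
I=[];Q=[]
for k,u in px.items():
    j=min(range(len(out)),key=lambda i:np.hypot(*(out[i]-u)));I.append(k*.5);Q.append(pts[j])
I=np.array(I);Q=np.array(Q)
for fix in (1,0):
    g=lambda t:(t[:2]+(.052 if fix else t[3])*np.c_[np.cos(t[2]+I),np.sin(t[2]+I)]-Q).ravel()
    s=least_squares(g,[.6,-.19,1.9,.052],x_scale=[.01,.01,.1,.01]);print(s.x,(s.fun*1e3).round(1))
```

```text
red [166.5 264.2] 105 [ 0.5676 -0.2267]
yel [256.6 263.2] 78 [ 0.5867 -0.1415]
wht [208.4 240.4] 89 [ 0.5541 -0.1793]
wht [157.1 241.5] 59 [ 0.5438 -0.2271]
wht [183.  247.3] 89 [ 0.555  -0.2051]
wht [235.3 246.4] 87 [ 0.5657 -0.1563]
wht [217.5 257.3] 95 [ 0.5722 -0.1763]
wht [197.5 257.8] 95 [ 0.5682 -0.1952]
wht [181.3 266.9] 91 [ 0.5735 -0.2136]
wht [238.2 268.4] 163 [ 0.5878 -0.1604]
wht [124.9 281.4] 113 [ 0.575  -0.2729]
wht [173.3 282.6] 90 [ 0.5873 -0.2271]
wht [161.5 288. ] 76 [ 0.59   -0.2405]
wht [172.6 299.3] 48 [ 0.6042 -0.2341]
(167, 265) [ 0.568  -0.2255  0.0688]
(210, 240) [ 0.554  -0.1776  0.0674]
(245, 310) [ 0.6321 -0.1672  0.0673]
(300, 220) [ 0.5555 -0.0903  0.0646]
(375, 240) [ 0.5695 -0.0302  0.1295]
(373, 270) [ 0.5943 -0.0363  0.1266]
(373, 292) [ 0.6135 -0.0399  0.1254]
(365, 306) [ 0.6559 -0.049   0.0666]
(383, 306) [ 0.6297 -0.0342  0.1217]
ball [374.79545455 243.18344156] 616 [ 0.57514534 -0.03018355  0.12      ]
arm [373.56196944 290.53565365] 1178 [ 0.61496376 -0.03907003  0.12      ]
arm [391.72857143 286.15714286] 70 [ 0.61454837 -0.0238541   0.12      ]
[ 0.60477586 -0.19046038  1.92350308  0.052     ] [ 0.1 -0.1 -0.1  0.1 -0.1  0.1 -0.2  0.2  0.3 -0.4 -0.1  0.2]
[ 0.60475504 -0.19046105  1.923503    0.05196901] [ 0.1 -0.2 -0.1  0.1 -0.   0.1 -0.2  0.2  0.3 -0.4 -0.1  0.2]
```

```bash
python3 -m inch '1 0 0 0 0 0 .123;1 0 0 0 0 0 .123;1 0 0 0 0 0 .123;1 0 0 0 0 0 .123;1 0 0 0 0 0 .123;1 0 0 0 0 0 .123;1 0 0 0 0 0 .123;1 0 0 0 0 0 .123;1 0 0 0 0 0 0;1 0 0 0 0 0 0'
cat >> h.py <<'E'
def to(x,y,z=None,yang=None):
    "shift in tool axes to world target; turn about tool z so tool y has world angle yang (deg, mod 180)"
    s=get_state();T=R.from_quat(s["eef_rot"]).as_matrix();t=s["tool_pos"]
    w=np.array([x,y,t[2] if z is None else z])-t
    a=np.degrees(np.arctan2(T[1,1],T[0,1]))
    print("t",round(s["clock"],2),"pos",t.round(4),"shift",(T.T@w).round(4),"yang",a.round(2),"tilt",T[:2,2].round(4),"q",s["q"].round(2),"open",round(s["opening"],3),"F",s["contact_force"].round(1))
    if yang is not None: print("turn z",np.radians(-((yang-a+90)%180-90)).round(4))
E
python3 -c "
from h import *
to(.6048,-.1905,.096,20.2)"
```

```text
clock: 2.65
tool_pos: [0.552, -0.0533, 0.2495]
eef_rot: [0.565, 0.825, -0.0, -0.0]
contact_force: [0.4, 0.4, 0.3]
opening: 1.0
finger_force: 0.0
t 2.65 pos [ 0.552  -0.0533  0.2495] shift [-0.1471 -0.0002  0.1534] yang 21.2 tilt [-0.001   0.0003] q [ 0.01  0.59  0.01  1.79 -0.    0.76  0.39] open 1.0 F [0.4 0.4 0.3]
turn z 0.0175
```

```bash
python3 -m inch '1 -.0368 0 .015 0 0 .0175;1 -.0368 0 .015 0 0 0;1 -.0368 0 .015 0 0 0;1 -.0368 0 .015 0 0 0;0 0 0 .02 0 0 0;0 0 0 0 0 0 0;0 0 0 0 0 0 0'
python3 -c "
from h import *
to(.6048,-.1905,.096,20.2)
p,d=snapshot('wrist');cv2.imwrite('pics/w2.png',p[:,:,::-1])"
```

```text
clock: 3.23
tool_pos: [0.6023, -0.1917, 0.1686]
eef_rot: [0.573, 0.819, 0.0, -0.002]
contact_force: [-0.3, 0.3, -0.0]
opening: 0.798
finger_force: 0.0
t 3.23 pos [ 0.6023 -0.1917  0.1686] shift [0.0001 0.0029 0.0726] yang 20.04 tilt [-0.0029  0.0023] q [ 0.24  0.8  -0.01  1.62  0.01  0.73  0.58] open 0.798 F [-0.3  0.3 -0. ]
turn z -0.0028
```

View pics/w2.png

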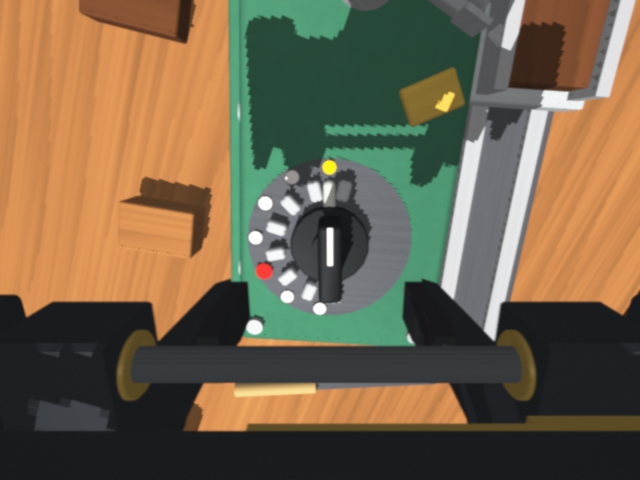

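The knob bar is at (330,245), upright in the picture and close to midway between the fingers. I'll descend and grip it.

```bash
python3 -m inch '0 0 .0027 .025 0 0 0;0 0 0 .025 0 0 0;-.3 0 0 .0226 0 0 0;-.6 0 0 0 0 0 0;-1 0 0 0 0 0 0;-1 0 0 0 0 0 0;-1 0 0 0 0 0 0;-1 0 0 0 0 0 0;-1 0 0 0 0 0 0;-1 0 0 0 0 0 0' 35
python3 -c "
from h import *
to(.6048,-.1905,.096,20.2)"
```

```text
clock: 4.12
tool_pos: [0.605, -0.1926, 0.0989]
eef_rot: [0.574, 0.819, -0.001, -0.0]
contact_force: [-4.0, -1.0, 6.6]
opening: 0.155
finger_force: 35.0
t 4.12 pos [ 0.605  -0.1926  0.0989] shift [0.002  0.0006 0.0029] yang 19.88 tilt [-0.0009 -0.0009] q [ 0.24  0.9  -0.01  1.65  0.01  0.6   0.57] open 0.155 F [-4.  -1.   6.6]
turn z -0.0056
```

```bash
python3 -m inch '-1 0 0 -.005 0 0 0;-1 0 0 -.005 0 0 0;-1 0 0 -.003 0 0 0;-1 0 0 0 0 0 0;-1 0 0 0 0 0 0'
python3 -c "
from h import *
to(.6048,-.1905,.096,20.2)"
```

```text
clock: 4.53
tool_pos: [0.6049, -0.1925, 0.1097]
eef_rot: [0.574, 0.819, -0.001, -0.0]
contact_force: [-2.3, -3.0, -8.3]
opening: 0.159
finger_force: 35.0
t 4.53 pos [ 0.6049 -0.1925  0.1097] shift [0.002  0.0006 0.0137] yang 19.88 tilt [-0.0016 -0.0006] q [ 0.24  0.88 -0.01  1.64  0.01  0.62  0.57] open 0.159 F [-2.3 -3.  -8.3]
turn z -0.0056
```

```bash
python3 -m inch '-1 .002 0 0 0 0 -.05;-1 0 0 0 0 0 -.12;-1 0 0 0 0 0 -.12;-1 0 0 0 0 0 -.12;-1 0 0 0 0 0 -.12;-1 0 0 0 0 0 -.12;-1 0 0 0 0 0 -.12;-1 0 0 0 0 0 -.12;-1 0 0 0 0 0 -.12;-1 0 0 0 0 0 -.12;-1 0 0 0 0 0 -.12;-1 0 0 0 0 0 -.12;-1 0 0 0 0 0 -.12;-1 0 0 0 0 0 -.12;-1 0 0 0 0 0 -.12;-1 0 0 0 0 0 -.12;-1 0 0 0 0 0 -.12;-1 0 0 0 0 0 0;-1 0 0 0 0 0 0'
python3 -c "
from h import *
to(.6048,-.1905,.098,134.8)"
```

```text
clock: 6.12
tool_pos: [0.6055, -0.1893, 0.1098]
eef_rot: [-0.363, 0.932, 0.001, 0.001]
contact_force: [0.5, 1.2, -7.4]
opening: 0.154
finger_force: 35.0
t 6.12 pos [ 0.6055 -0.1893  0.1098] shift [ 0.0013 -0.0004  0.0118] yang 132.59 tilt [0.0005 0.0016] q [ 0.51  0.93 -0.53  1.63  0.63  0.76  2.  ] open 0.154 F [ 0.5  1.2 -7.4]
turn z -0.0386
```

```bash
python3 -m inch '-1 .001 0 0 0 0 -.037;-1 0 0 0 0 0 0;-1 0 0 0 0 0 0;-1 0 0 .005 0 0 0;-1 0 0 .005 0 0 0;-1 0 0 .003 0 0 0;-1 0 0 0 0 0 0;-1 0 0 0 0 0 0'
python3 -c "
from h import *
to(.6048,-.1905,.098,134.8)"
```

```text
clock: 6.78
tool_pos: [0.6054, -0.1894, 0.0989]
eef_rot: [-0.382, 0.924, -0.0, 0.001]
contact_force: [-0.8, 3.3, 6.3]
opening: 0.158
finger_force: 35.0
t 6.78 pos [ 0.6054 -0.1894  0.0989] shift [ 0.0012 -0.0003  0.0009] yang 134.89 tilt [0.0024 0.0006] q [ 0.51  0.94 -0.53  1.64  0.65  0.74  2.03] open 0.158 F [-0.8  3.3  6.3]
turn z 0.0016
```

```bash
python3 -m inch '-.3 0 0 0 0 0 0;0 0 0 0 0 0 0;0 0 0 0 0 0 0;0 0 0 -.02 0 0 0;.3 0 0 -.03 0 0 0;.3 0 0 -.03 0 0 0;.3 0 0 -.02 0 0 0;.3 0 0 0 0 0 0'
python3 - <<'E'
from h import *
to(.6048,-.1905)
M=camera_model("wrist");p,d=snapshot('wrist');np.savez("pics/w3.npz",p=p,d=d,V=M["view"],K=M["intrinsics"]);cv2.imwrite('pics/w3.png',p[:,:,::-1])
E
```

```text
clock: 7.45
tool_pos: [0.6071, -0.1914, 0.2018]
eef_rot: [-0.381, 0.924, -0.003, 0.003]
contact_force: [1.1, -0.1, -0.1]
opening: 0.649
finger_force: 0.0
t 7.45 pos [ 0.6071 -0.1914  0.2018] shift [ 0.001   0.0023 -0.    ] yang 134.82 tilt [ 0.0081 -0.0022] q [ 0.56  0.81 -0.61  1.57  0.55  0.93  2.11] open 0.649 F [ 1.1 -0.1 -0.1]
```

View pics/w3.png

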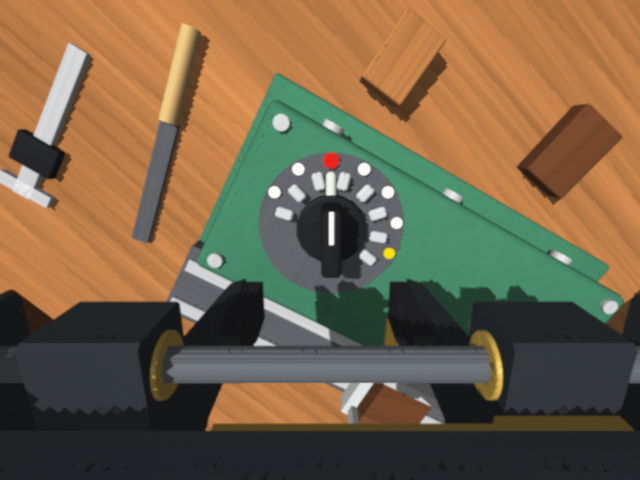

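The nose points straight at the red dot (330,160). Next I'll check that it is home by depth, and pin down the gearbox yaw and crank axis.

Run:
```python
from h import *
f=np.load("pics/w3.npz");d=f["d"];Vi=np.linalg.inv(f["V"])
P=lambda f,u,v:(np.linalg.inv(f["V"])@np.r_[np.linalg.inv(f["K"])@[u,v,1]*f["d"][v,u],1])[:3].round(4)
print([P(f,u,v)[2] for u,v in((331,220),(331,235),(331,265))], "dial",P(f,345,215),P(f,380,205))
f=np.load("pics/w1.npz");M={"view":f["V"],"intrinsics":f["K"]}
S=[(c,ray(0,c,.067,M)[:2]) for roi in((115,270,135,292),(400,100,425,130),(458,225,480,245)) for c,a in blobs(f["p"],(0,0,150),(180,60,255),30,roi)[0]]
print(S)
a,b=S[0][1],S[1][1];yaw=np.arctan2(*(b-a)[::-1])-np.pi/2;print("yaw",yaw)
c,s=np.cos(yaw),np.sin(yaw);C=np.array([.6048,-.1905])+[c*.01-s*.165,s*.01+c*.165];print("crank",C)
# arm: points of depth between .118 and .14
v,u=np.mgrid[200:330,320:420].reshape(2,-1);z=f["d"][v,u]
X=(np.linalg.inv(f["V"])@np.vstack([np.linalg.inv(f["K"])@np.vstack([u,v,u*0+1])*z,z*0+1]))[:3].T
k=(z>0)&(X[:,2]>.112)&(X[:,2]<.14)&(X[:,1]<.02)&(X[:,0]<.66)
X=X[k];U=u[k]
e=(X[:,:2]-C);r=np.hypot(*e.T);m=(r>.02)&(r<.066)
ang=np.arctan2(e[m,1],e[m,0]);print("arm ang",np.median(ang),np.degrees(np.median(ang)),"q",yaw-np.median(ang),"rmax",np.percentile(r,[50,95,99]))
t=np.median(ang);print("ball",C+.005*np.array([np.cos(t),np.sin(t)]),"pivot",C+.06*np.array([np.cos(t),np.sin(t)]))
```

```text
[np.float64(0.1184), np.float64(0.1154), np.float64(0.116)] dial [ 0.5884 -0.1919  0.0783] [ 0.5651 -0.1757  0.0656]
[(array([124.45038168, 281.32824427]), array([ 0.57490621, -0.27334736])), (array([411.13065327, 114.5879397 ]), array([0.48746635, 0.02566218])), (array([468.07189542, 234.74509804]), array([0.60528147, 0.06004834]))]
yaw 0.28449900787852633
crank [ 0.56808638 -0.02932584]
arm ang -0.23142628438458807 -13.259749363631244 q 0.5159252922631143 rmax [0.02375985 0.06013587 0.06599549]
ball [ 0.57295308 -0.03047267] pivot [ 0.62648679 -0.0430878 ]
```

```bash
python3 -m inch '0 0 0 0 0 0 .12;0 0 0 0 0 0 .12;0 0 0 0 0 0 .12;0 0 0 0 0 0 .12;0 0 0 0 0 0 .12;0 0 0 0 0 0 .12;0 0 0 0 0 0 .12;0 0 0 0 0 0 .12;0 0 0 0 0 0 .053;0 0 0 0 0 0 0;0 0 0 0 0 0 0'
python3 -c "
from h import *
to(.573,-.0305,.160,76.7)"
```

```text
clock: 8.42
tool_pos: [0.6036, -0.1909, 0.1959]
eef_rot: [0.114, 0.994, -0.0, -0.001]
contact_force: [-0.1, 0.5, 0.4]
opening: 0.503
finger_force: 0.0
t 8.42 pos [ 0.6036 -0.1909  0.1959] shift [0.0659 0.1494 0.0359] yang 76.95 tilt [-0.0024 -0.0004] q [ 0.41  0.78 -0.33  1.59  0.32  0.84  1.3 ] open 0.503 F [-0.1  0.5  0.4]
turn z 0.0043
```

```bash
python3 -m inch '0 .0165 .0373 0 0 0 .004;0 .0165 .0373 0 0 0 0;0 .0165 .0373 0 0 0 0;0 .0165 .0373 0 0 0 0;-.2 0 0 .02 0 0 0;-.2 0 0 .014 0 0 0;-.2 0 0 0 0 0 0;-.2 0 0 0 0 0 0'
python3 - <<'E'
from h import *
to(.573,-.0305,.120,76.7)
M=camera_model("wrist");p,d=snapshot('wrist');cv2.imwrite('pics/w4.png',p[:,:,::-1])
for c,a in blobs(p,(0,180,60),(5,255,255),60)[0]: print("ball",c,a,ray(0,c,.12,M))
E
```

```text
clock: 9.08
tool_pos: [0.5738, -0.0307, 0.1623]
eef_rot: [0.116, 0.993, -0.0, -0.001]
contact_force: [-0.4, 0.4, -0.0]
opening: 0.403
finger_force: 0.0
t 9.08 pos [ 0.5738 -0.0307  0.1623] shift [0.0008 0.0001 0.0423] yang 76.67 tilt [-0.0023 -0.0004] q [ 0.14  0.75 -0.29  1.8   0.33  0.64  1.  ] open 0.403 F [-0.4  0.4 -0. ]
turn z -0.0006
ball [325.95069904 275.14128035] 1359 [ 0.57520326 -0.03099991  0.12      ]
ball [ 58.07 296.09] 200 [ 0.55313111 -0.17818057  0.12      ]
```

View pics/w4.png

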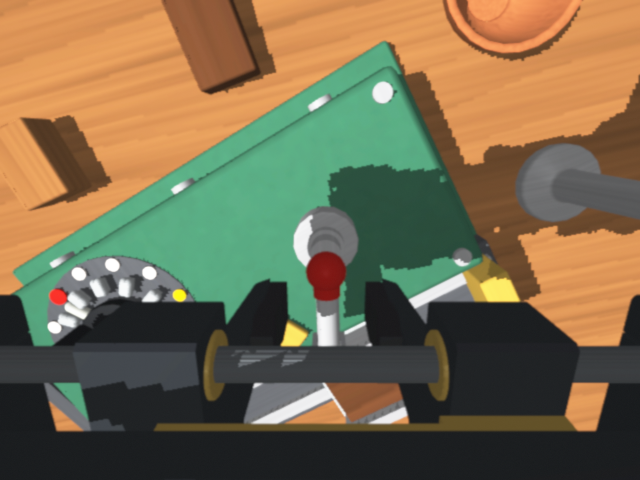

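The ball at (326,275) is midway between the fingers, and the rod is square to the closing line. I'll descend and grip.

```bash
python3 -m inch '-.2 .0008 0 .02 0 0 0;-.2 0 0 .015 0 0 0;-.2 0 0 .006 0 0 0;-.2 0 0 0 0 0 0;-.6 0 0 0 0 0 0;-1 0 0 0 0 0 0;-1 0 0 0 0 0 0;-1 0 0 0 0 0 0;-1 0 0 0 0 0 0' 15
python3 -c "
from h import *
to(.573,-.0305,.120,76.7)"
```

```text
clock: 9.88
tool_pos: [0.5743, -0.0307, 0.1228]
eef_rot: [0.117, 0.993, -0.0, 0.001]
contact_force: [-0.2, -2.6, 2.3]
opening: 0.231
finger_force: 15.0
t 9.88 pos [ 0.5743 -0.0307  0.1228] shift [ 0.0013 -0.0001  0.0028] yang 76.6 tilt [ 0.0015 -0.0007] q [ 0.12  0.81 -0.25  1.82  0.36  0.55  0.97] open 0.231 F [-0.2 -2.6  2.3]
turn z -0.0017
```

```bash
python3 -m inch '-1 -.0005 0 -.0072 0 0 0;-1 -.0014 0 -.0071 0 0 0;-1 -.0023 0 -.0068 0 0 0;-1 -.0032 0 -.0065 0 0 0;-1 -.004 0 -.006 0 0 0;-1 -.0047 0 -.0054 0 0 0;-1 -.0054 0 -.0047 0 0 0;-1 -.006 0 -.004 0 0 0;-1 -.0065 0 -.0032 0 0 0;-1 -.0068 0 -.0023 0 0 0;-1 -.0071 0 -.0014 0 0 0;-1 -.0072 0 -.0005 0 0 0;-1 0 0 0 0 0 0;-1 0 0 0 0 0 0'
python3 - <<'E'
from h import *
to(.6265,-.0431,.175,76.7)
p,d=snapshot('scene');cv2.imwrite('pics/s2.png',cv2.resize(p[160:400,200:460,::-1],None,fx=2.3,fy=2.3))
E
```

```text
clock: 11.05
tool_pos: [0.6296, -0.0424, 0.1778]
eef_rot: [0.116, 0.993, 0.001, 0.002]
contact_force: [0.8, 0.7, 4.2]
opening: 0.234
finger_force: 15.0
t 11.05 pos [ 0.6296 -0.0424  0.1778] shift [ 0.0028 -0.0014  0.0028] yang 76.63 tilt [0.0044 0.0009] q [ 0.16  0.79 -0.3   1.61  0.31  0.78  1.06] open 0.234 F [0.8 0.7 4.2]
turn z -0.0013
```

View pics/s2.png

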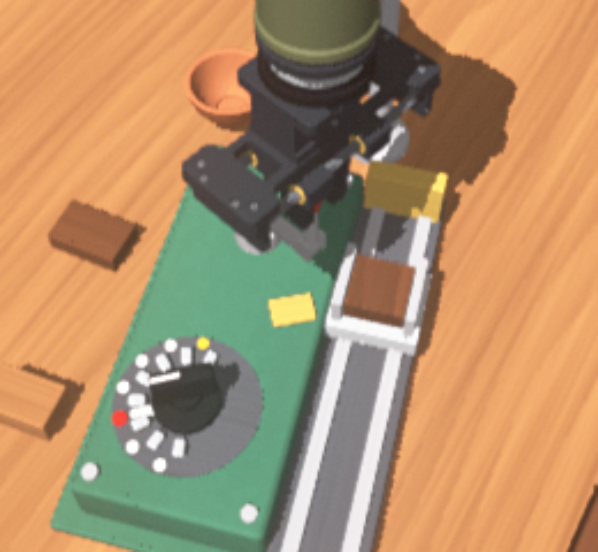

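The gripper holds the ball over the arm's end with the handle upright, and the knob still points at the red dot. Next is the step table for the winding circle.

Run:
```python
import numpy as np
b=np.arange(0,20)*.26;r=.06
for i in range(19):print(i,round(r*(np.cos(b[i])-np.cos(b[i+1])),4),round(-r*(np.sin(b[i+1])-np.sin(b[i])),4))
```

```text
0 0.002 -0.0154
1 0.0059 -0.0144
2 0.0094 -0.0124
3 0.0123 -0.0095
4 0.0143 -0.0061
5 0.0154 -0.0022
6 0.0154 0.0018
7 0.0145 0.0058
8 0.0125 0.0093
9 0.0097 0.0122
10 0.0062 0.0143
11 0.0023 0.0154
12 -0.0017 0.0155
13 -0.0056 0.0145
14 -0.0091 0.0126
15 -0.0121 0.0098
16 -0.0142 0.0064
17 -0.0154 0.0025
18 -0.0155 -0.0015
```

```bash
python3 -m inch '-1 .002 -.0154 0 0 0 0;-1 .0059 -.0144 0 0 0 0;-1 .0094 -.0124 0 0 0 0;-1 .0123 -.0095 0 0 0 0;-1 .0143 -.0061 0 0 0 0;-1 .0154 -.0022 0 0 0 0;-1 0 0 0 0 0 0;-1 0 0 0 0 0 0'
python3 -c "
from h import *
b=6*.26;c,s=np.cos,np.sin;a=np.radians(-13.4)-b
to(.5681+.06*c(a),-.0293+.06*s(a),.176)"
```

```text
clock: 11.77
tool_pos: [0.5546, -0.0881, 0.1775]
eef_rot: [0.116, 0.993, -0.001, -0.001]
contact_force: [-2.2, 0.4, 6.3]
opening: 0.239
finger_force: 15.0
t 11.77 pos [ 0.5546 -0.0881  0.1775] shift [-0.0001  0.0004  0.0015] yang 76.62 tilt [-0.0018 -0.0008] q [ 0.26  0.72 -0.3   1.82  0.33  0.65  1.09] open 0.239 F [-2.2  0.4  6.3]
```

```bash
python3 -m inch '-1 .0154 .0018 0 0 0 0;-1 .0145 .0058 0 0 0 0;-1 .0125 .0093 0 0 0 0;-1 .0097 .0122 0 0 0 0;-1 .0062 .0143 0 0 0 0;-1 .0023 .0154 0 0 0 0;-1 0 0 0 0 0 0;-1 0 0 0 0 0 0'
python3 -c "
from h import *
b=12*.26;c,s=np.cos,np.sin;a=np.radians(-13.4)-b
to(.5681+.06*c(a),-.0293+.06*s(a),.176)"
```

```text
clock: 12.43
tool_pos: [0.5139, -0.0156, 0.1776]
eef_rot: [0.116, 0.993, 0.001, 0.003]
contact_force: [4.9, 0.3, 2.4]
opening: 0.237
finger_force: 15.0
t 12.43 pos [ 0.5139 -0.0156  0.1776] shift [ 0.0041 -0.0021  0.0016] yang 76.71 tilt [0.0061 0.0005] q [ 0.11  0.66 -0.28  1.97  0.33  0.54  0.95] open 0.237 F [4.9 0.3 2.4]
```

```bash
python3 -m inch '-1 -.0017 .0155 0 0 0 0;-1 -.0056 .0145 0 0 0 0;-1 -.0091 .0126 0 0 0 0;-1 -.0121 .0098 0 0 0 0;-1 -.0142 .0064 0 0 0 0;-1 -.0154 .0025 0 0 0 0;-1 -.003 0 0 0 0 0;-1 0 0 0 0 0 0;-1 0 0 0 0 0 0'
python3 -c "
from h import *
b=4.684;c,s=np.cos,np.sin;a=np.radians(-13.4)-b
print(np.degrees(a)+360);to(.5681+.06*c(a),-.0293+.06*s(a),.176)"
```

```text
clock: 13.18
tool_pos: [0.585, 0.0281, 0.1775]
eef_rot: [0.117, 0.993, -0.001, 0.0]
contact_force: [-0.1, -0.5, 5.8]
opening: 0.238
finger_force: 15.0
78.22656876072239
t 13.18 pos [0.585  0.0281 0.1775] shift [0.0048 0.0003 0.0015] yang 76.57 tilt [ 0.0008 -0.0014] q [ 0.04  0.74 -0.28  1.75  0.3   0.69  0.93] open 0.238 F [-0.1 -0.5  5.8]
```

```bash
python3 -m inch '-1 -.003 -.0005 0 0 0 0;-1 -.003 -.0005 0 0 0 0;-1 -.002 -.0005 0 0 0 0;-1 0 0 0 0 0 0;-1 0 0 0 0 0 0'
python3 - <<'E'
from h import *
to(.58,.0292,.176)
p,d=snapshot('top');cv2.imwrite('pics/t2.png',cv2.resize(p[150:310,250:450,::-1],None,fx=3.5,fy=3.5))
E
```

```text
clock: 13.6
tool_pos: [0.5871, 0.0266, 0.1769]
eef_rot: [0.116, 0.993, -0.001, -0.005]
contact_force: [-9.9, 2.4, 12.3]
opening: 0.234
finger_force: 15.0
t 13.6 pos [0.5871 0.0266 0.1769] shift [0.0075 0.0009 0.0009] yang 76.69 tilt [-0.0098 -0.0004] q [ 0.04  0.75 -0.29  1.74  0.3   0.71  0.94] open 0.234 F [-9.9  2.4 12.3]
```

View pics/t2.png

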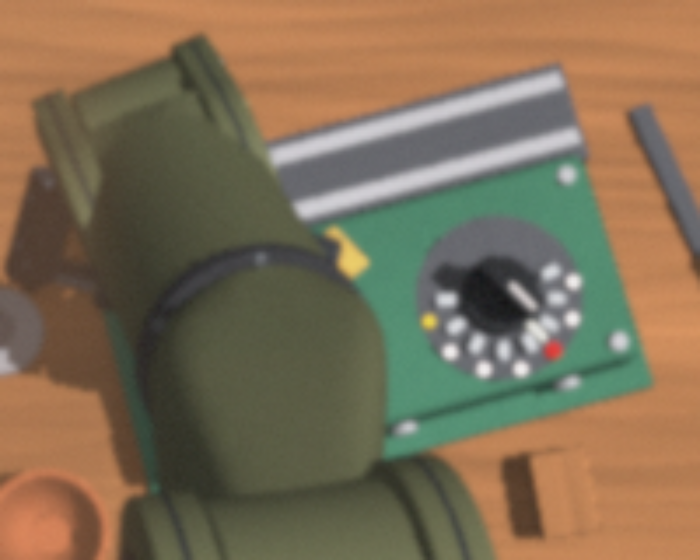

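The knob is still at the red dot. The force rose to 10 N after 2 mm of further push, so the slide is at its stop. I'll relax the push and turn the wrist a quarter turn round the ball.

```bash
python3 -m inch '-1 .006 .0005 0 0 0 0;-1 0 0 0 0 0 .12;-1 0 0 0 0 0 .12;-1 0 0 0 0 0 .12;-1 0 0 0 0 0 .12;-1 0 0 0 0 0 .12;-1 0 0 0 0 0 .12;-1 0 0 0 0 0 .12;-1 0 0 0 0 0 .12;-1 0 0 0 0 0 .12;-1 0 0 0 0 0 .12;-1 0 0 0 0 0 .12;-1 0 0 0 0 0 .12;-1 0 0 0 0 0 .11;-1 0 0 0 0 0 0;-1 0 0 0 0 0 0'
python3 -c "
from h import *
to(.5845,.028,.176,-12.5)"
```

```text
clock: 14.98
tool_pos: [0.58, 0.0242, 0.1767]
eef_rot: [0.779, 0.627, -0.007, -0.002]
contact_force: [-11.6, -4.0, 13.5]
opening: 0.235
finger_force: 15.0
t 14.98 pos [0.58   0.0242 0.1767] shift [0.0047 0.0036 0.0006] yang -12.33 tilt [-0.0132 -0.0044] q [-0.22  0.74  0.16  1.77 -0.17  0.66 -0.17] open 0.235 F [-11.6  -4.   13.5]
turn z 0.003
```

```bash
python3 -m inch '-1 0 -.003 -.001 0 0 0;-1 0 -.002 -.001 0 0 0;-1 0 0 0 0 0 0;-1 0 0 0 0 0 0'
python3 -c "
from h import *
to(.5845,.028,.176,-12.5)"
```

```text
clock: 15.32
tool_pos: [0.5781, 0.0243, 0.1773]
eef_rot: [0.779, 0.627, -0.005, -0.0]
contact_force: [-1.7, -6.0, -4.5]
opening: 0.238
finger_force: 15.0
t 15.32 pos [0.5781 0.0243 0.1773] shift [0.0049 0.0055 0.0013] yang -12.35 tilt [-0.0072 -0.0057] q [-0.22  0.73  0.16  1.78 -0.17  0.65 -0.17] open 0.238 F [-1.7 -6.  -4.5]
turn z 0.0027
```

```bash
python3 -m inch '-1 -.0072 0 .0005 0 0 0;-1 -.0071 0 .0014 0 0 0;-1 -.0068 0 .0023 0 0 0;-1 -.0065 0 .0032 0 0 0;-1 -.006 0 .004 0 0 0;-1 -.0054 0 .0047 0 0 0;-1 0 0 0 0 0 0;-1 0 0 0 0 0 0'
python3 -c "
from h import *
to(.572,-.024,.122,-12.5)"
```

```text
clock: 15.98
tool_pos: [0.5716, -0.0112, 0.1629]
eef_rot: [0.779, 0.627, -0.001, 0.0]
contact_force: [-4.1, -3.0, 3.9]
opening: 0.232
finger_force: 15.0
t 15.98 pos [ 0.5716 -0.0112  0.1629] shift [-0.0123  0.0031  0.0409] yang -12.28 tilt [-0.002  -0.0017] q [-0.15  0.74  0.14  1.82 -0.17  0.59 -0.11] open 0.232 F [-4.1 -3.   3.9]
turn z 0.0038
```

```bash
python3 -m inch '-1 -.0045 0 .0054 0 0 0;-1 -.0037 0 .006 0 0 0;-1 -.003 0 .0065 0 0 0;-1 -.002 0 .0068 0 0 0;-1 -.001 0 .0071 0 0 0;-1 -.0003 0 .0072 0 0 0;-1 0 0 .002 0 0 0;-1 0 0 0 0 0 0;-1 0 0 0 0 0 0'
python3 -c "
from h import *
to(.572,-.024,.122,-12.5)"
```

```text
clock: 16.73
tool_pos: [0.5684, -0.0264, 0.1216]
eef_rot: [0.779, 0.627, -0.002, 0.001]
contact_force: [-3.6, -5.9, 1.0]
opening: 0.235
finger_force: 15.0
t 16.73 pos [ 0.5684 -0.0264  0.1216] shift [ 0.0031  0.003  -0.0004] yang -12.29 tilt [-0.0024 -0.0036] q [-0.11  0.81  0.12  1.85 -0.18  0.5  -0.08] open 0.235 F [-3.6 -5.9  1. ]
turn z 0.0036
```

Folded, with the TCP at 0.1216 against 0.1228 at the flat grasp. I'll open gently, rise and step aside to look.

```bash
python3 -m inch '-.4 0 0 0 0 0 0;-.2 0 0 0 0 0 0;0 0 0 0 0 0 0;0 0 0 0 0 0 0;0 0 0 -.015 0 0 0;0 0 0 -.03 0 0 0;0 0 0 -.04 0 0 0;0 -.03 0 -.03 0 0 0;0 -.03 0 0 0 0 0;0 -.03 0 0 0 0 0;0 0 0 0 0 0 0;0 0 0 0 0 0 0'
python3 - <<'E'
from h import *
to(.572,-.024,.2)
M=camera_model("wrist");p,d=snapshot('wrist');np.savez("pics/w5.npz",p=p,d=d,V=M["view"],K=M["intrinsics"]);cv2.imwrite('pics/w5.png',p[:,:,::-1])
E
```

```text
clock: 17.73
tool_pos: [0.5506, -0.1128, 0.237]
eef_rot: [0.779, 0.627, 0.0, 0.001]
contact_force: [1.1, 1.3, -0.9]
opening: 0.5
finger_force: 0.0
t 17.73 pos [ 0.5506 -0.1128  0.237 ] shift [0.0913 0.0018 0.037 ] yang -12.39 tilt [ 0.0013 -0.0008] q [ 0.03  0.62  0.15  1.79 -0.13  0.74  0.04] open 0.5 F [ 1.1  1.3 -0.9]
```

View pics/w5.png

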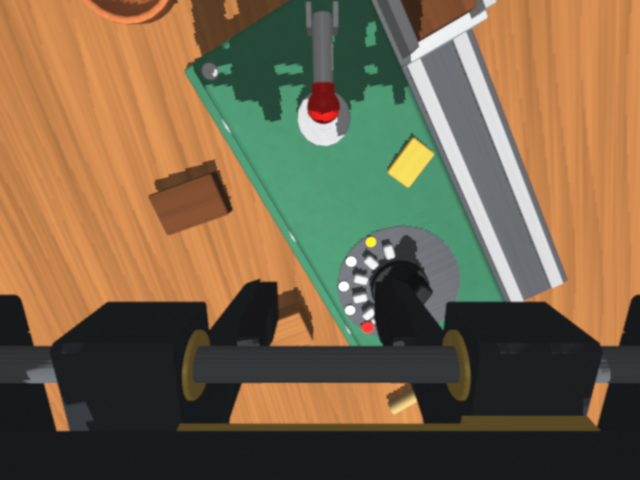

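The handle lies flat along the arm with the ball at (323,105) over the hub, and the clevis at (321,15). The slide is out of view, so I'll move the arm back and look at it from the top camera.

```bash
python3 -m inch '0 -.0417 0 -.02 0 0 0;0 -.0417 0 -.02 0 0 0;0 -.0417 0 -.02 0 0 0;0 -.0417 0 0 0 0 0;0 -.0417 0 0 0 0 0;0 -.0417 0 0 0 0 0;0 -.03 -.02 0 0 0 0;0 0 -.03 0 0 0 0;0 0 0 0 0 0 0;0 0 0 0 0 0 0'
python3 - <<'E'
from h import *
f=np.load("pics/w5.npz");M={"view":f["V"],"intrinsics":f["K"]}
c=ray(0,(321,15),.125,M)[:2];b=ray(0,(323,105),.122,M)[:2];print(b,c,np.degrees(np.arctan2(*(c-b)[::-1])),"stop at 78.4")
d=f["d"];Q=lambda u,v:(np.linalg.inv(f["V"])@np.r_[np.linalg.inv(f["K"])@[u,v,1]*d[v,u],1])[:3].round(4)
print(Q(323,105),Q(322,70),Q(322,45))
to(.572,-.024)
p,d=snapshot('top');cv2.imwrite('pics/t3.png',cv2.resize(p[150:310,230:450,::-1],None,fx=3.5,fy=3.5,interpolation=2))
E
```

```text
clock: 18.62
tool_pos: [0.4451, -0.3607, 0.2903]
eef_rot: [0.778, 0.628, 0.0, -0.001]
contact_force: [0.1, 0.2, 0.6]
opening: 0.5
finger_force: 0.0
[ 0.56952957 -0.02300391] [0.57961239 0.02802624] 78.82314834041543 stop at 78.4
[ 0.5694 -0.024   0.1355] [ 0.5734 -0.0028  0.1269] [0.5765 0.0111 0.1276]
t 18.62 pos [ 0.4451 -0.3607  0.2903] shift [0.3559 0.0531 0.0006] yang -12.16 tilt [-0.0004  0.0018] q [ 0.52  0.57  0.14  1.69 -0.1   0.89  0.49] open 0.5 F [0.1 0.2 0.6]
```

View pics/t3.png

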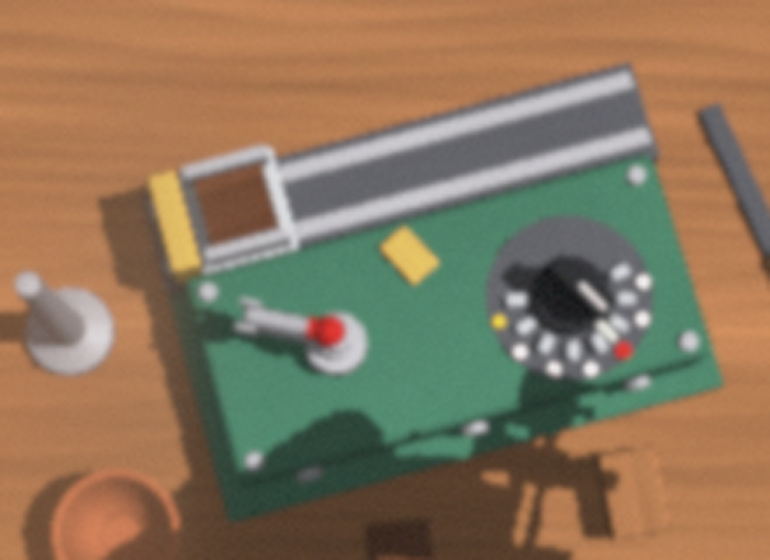

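The slide stands against the brass stop, the handle lies flat, and the knob points at the red dot. The loose things have not moved.

```bash
python3 -c "
from plant import *
print(r.finish_job())"
```

```text
the job is handed in; nothing more can be done
None
```

I handed the job in after about 18.6 s of robot time; no verdict came back. On my last pictures and depth readings, the knob is home at the red dot (2.0 rad), the slide is against its brass stop, the handle is folded flat and the loose things look unmoved.

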